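Clamp the ring mandrel for hammering

ROBOT

A 6-joint arm with a two-finger parallel gripper is mounted at the origin on the work surface. World frame = base frame: x ahead of the robot, y to its left, z up, the work surface at z = 0. Lengths are in m, angles in degrees, forces in N, time in s.
With the tool pointing down it reaches from about 0.275 to 0.825 m from the base axis. Payload 5.2 kg.
Tool frame: the origin (TCP) lies midway between the tips of the shut fingers; the grasp point (between the pads) lies 19 mm behind it (manip.grasp_offset is the distance from the TCP to the grasp point, in m); z points along the fingers, y is the direction in which the jaws open and shut (so a half turn about z gives the same grasp; the last joint's range is limited). The gripper opens to 93 mm and grips with 3 to 60 N. Pads are 15 mm wide; open, the fingers measure 128 mm over their backs; the gripper's body (75 mm by 188 mm) begins 65 mm behind the grasp point.
Start: joints at [54.385, 14.817, 87.949, -0, 77.235, -11.62], TCP at [0.224, 0.502, 0.219] pointing down, gripper open.
Joint ranges: [-179.93, 179.93], [-52.35, 119.4], [10.71, 147.94], [-69.91, 249.91], [12.55, 155.21], [-178.61, 178.61]. Speed limits (degrees/s): [147.25, 147.25, 180, 180, 180, 180].

INTERFACE

Orientations are given as [roll, pitch, yaw] about the fixed x, y, z axes, in that order (R = Rz(yaw) Ry(pitch) Rx(roll)).
In Python, from rig import manip gives the robot as it stands.
- The arm moves only by the tool carry_out, never from a script. Its argument "rows" is a list of rows, each an object with "offset": the shift along the tool's x, y, z in mm, a list of three; "turn": the turn, a rotation vector about the tool's x, y, z in rad, a list of three; "fingers": the finger opening in mm, from 0 to 93. In form: [{"offset": [tx, ty, tz], "turn": [ax, ay, az], "fingers": fingers}, ...]. A call has 1 to 12 rows; each row shifts and turns the pose as measured when the row begins, along the tool's axes as they then stand; what a row does not reach is not made up. A row lasts 1/8 s, in which the tool goes at most 62.5 mm and 10.7 degrees, less where a joint would pass 70% of its speed; a pose out of reach is approached as far as the arm can. A call is refused whole if a number of a shift passes 62.5 or a number of a turn 0.188, either way. A call with a gripper value outside its range is refused whole. The fingers move at their own pace and stop on an object; "newtons" is the grip in N (left out, the last holds). Time passes only in rows, so rows that do not move let the fingers close. It gives the time, the measured TCP pose, the force and the opening at its end, in the units of the state.
- manip.get_obs(): the state, without advancing time (a new reading comes with each control period).
- manip.camera(name): name is "scene" or "top"; returns the picture (420x560x3 uint8, red, green, blue); there is no depth.
- manip.calibration(name): a dict with "fx", "fy", "cx", "cy" (pixels), "world_to_cam" (4x4, takes a point from world to camera coordinates). Camera axes: x right, y down, z forward; pixel columns grow to the right and rows downward; lengths in m; the calibration is good to about 2 mm. A picture is of the moment at which its call begins. calibration takes no time and is no camera call.
- manip.finish_job(): hands the job in, once; it reports no verdict.
The state is a dict: "time_s": time; "q": joint angles; "dq": joint speeds; "joint_efforts": joint torques, N m; "position": TCP position; "ee_rot": TCP orientation; "wrist_force": force on the tool from outside, world axes, zero at the start; "wrist_torque": the same for the moment, N m; "grip_width": opening from 0.0 (shut) to 1.0 (fully open).
Only numpy, scipy, OpenCV 4.12 (cv2) and the standard library are available. Lean on these libraries where they do the work, as an engineer would, in place of code of your own. Each camera call takes 0.05 s, during which the arm holds its last target.

TASK

Clamp the steel ring mandrel that lies in the saddles of the bench clamp: swing the clamp's strap fully closed over it into the staple, push the locking pin fully down through the strap's slotted end, then screw the strap's knurled knob clockwise, regripping as often as needed, until it is fully home and its pad presses on the mandrel. Leave the mandrel lying in its saddles, do not shove the other things on the bench about, and let go of everything at the end.

Things in the scene. Friction and masses are not known exactly. Their poses are not given: they have to be found in the camera images.
- clamp: Fixed mandrel clamp on a wooden base 240 (its x) x 270 (its y) x 16. Origin: underside of the base, below the crossing of closed strap and mandrel; z up. In its frame (mm): strap's hinge axis at (0, -90), post 38 across, top 92; pin's axis at (0, 98); mandrel along x at y 0; staple, a C-shaped steel bracket open to -x: x -19 to 32, y 83 to 113, upper arm z 86 to 94.
- strap (a joint): Flat steel strap (hasp) on an upright hinge, rad: 0 = closed, firm stop, along the clamp's +y, slotted end in the staple; grows to 1.7 as it swings open, anticlockwise from above, to the clamp's -x side. Level, underside 70, top 82 above the table, 32 wide, reaches 204 from the hinge; carries the screw and knob 90 from it. Stays where left; about 2 N moves it at the push point.
- strap_push (a point): Bare stretch of the strap between knob and slotted end, where it can be pushed on its edge: mid-width, mid-thickness (76 above the table), 138 from the hinge axis; between the knob's rim (at 113) and the staple (from 173).
- pin (a joint): Captive upright steel locking pin in the staple's upper arm, m: 0 = raised, 0.022 = fully home (firm stop, head on the staple). 10 thick; goes through the 15 wide slot in the strap's end. Slides with about 3 N of friction and stays where left. If the strap is not closed, the pin lands on it or blocks it.
- pin_head (a point): Centre of the flat top of the locking pin's round head, 28 across and 16 tall; 132 above the table when raised, 110 when home.
- knob (a joint): Turn of the clamp screw's knob, rad: 0 = fully unscrewed; grows as it is screwed in, clockwise from above; 9.42 (one and a half turns) is the firm stop, where the brass pad below presses on the mandrel (it touches from about 9.1). Knob and pad sink 9.67 mm per full turn. About 0.06 N m of friction; stays where left.
- knob_grip (a point): On the axis of the round knurled dark steel knob, 46 across and 30 tall, 20 above its underside and 10 below its top. 120 above the table when fully unscrewed, 105.5 when screwed home; the strap's top lies 38 below this point at first and 23.5 at the end.
- mandrel_mid (a point): Point on the axis of the loose steel ring mandrel (280 long, shank 28 across, tapered nose towards the clamp's +x) lying in the clamp's two V saddles, near the middle of the saddles: 42 above the table; x along the mandrel. Its top is 56 above the table. It is already in place.
- bench_block: flat square steel bench block, 62 x 62 x 30, lying on the clamp's wooden base in front of the staple (-x, +y of the clamp), its top 46 above the table; origin: centre of its underside
- file_pot: round white ceramic pot, 52 across, with short wooden file handles standing in it, 110 tall in all, on the clamp's base behind the hinge (+x, -y of the clamp); origin: centre of its underside
- mallet: wooden mallet lying flat at one side of the bench: head 44 across and 75 long, handle 18 thick reaching 190 from the head's centre along its own -x; origin: under the head's centre
- spare_mandrel: second ring mandrel, with a wooden grip, lying flat on the bench at one side, 200 long along its own x, 30 thick; not the one in the clamp; origin: underside, mid-length
- doming_block: small wooden cube of 40 with a round dent, on the clamp's base in front of the hinge (-x, -y of the clamp), its top 56 above the table, under the strap's swing; origin: centre of its underside

How it is judged:
By the outcome, as a careful person would: the job done as asked, in the order asked, and still so for the second after the job is handed in, with the robot touching nothing.
It also fails if it takes over 72 s, if anything falls off the work surface, if the arm or the gripper's body presses on something with over 40 N, if the wrist force passes 120 N, or if a joint passes its speed limit or range.

## Working session

There is one attempt and no reset: what is moved stays moved. The work goes in short steps, Python scripts to look and compute and a tool call to move; the robot and the scene stay as the last step left them, time stands still between calls to the robot, and variables do not carry over. Pictures are saved under pics/ and viewed, and the job is handed in when it is done.

Besides the shell and the picture viewer there is one more tool, called after "Call:" as name([rows], argument=value, ...), one row to a line, values as JSON. carry_out: Moves the arm, as the interface text tells. Its arguments: {"type":"object","properties":{"rows":{"type":"array","items":{"type":"object","properties":{"offset":{"type":"array","items":{"type":"number"}},"turn":{"type":"array","items":{"type":"number"}},"fingers":{"type":"number"}}}},"newtons":{"type":"number"}},"required":["rows"]}

```bash
ls; mkdir -p pics
python3 - <<'E'
from rig import manip
import cv2,numpy as np
for n in("scene","top"):
    cv2.imwrite(f"pics/{n}0.png",manip.camera(n)[:,:,::-1]); c=manip.calibration(n); print(n,c["fx"],c["fy"],c["cx"],c["cy"]);print(np.round(c["world_to_cam"],4))
print(manip.get_obs(), manip.grasp_offset)
E
```

```text
pics
scene 464.96515828578083 464.96515828578083 278.6912021301537 207.8608497178796
[[ 0.7192  0.6945  0.0192 -0.4448]
 [ 0.5197 -0.5194 -0.6783 -0.2471]
 [-0.4611  0.4978 -0.7345  1.4909]
 [ 0.      0.      0.      1.    ]]
top 475.96750758440857 475.96750758440857 283.594377217185 205.66857119620238
[[-0.004  -1.     -0.0049 -0.0064]
 [-0.9912  0.0046 -0.1325  0.6328]
 [ 0.1325  0.0043 -0.9912  1.1185]
 [ 0.      0.      0.      1.    ]]
{'time_s': 0.1, 'q': array([ 5.43841619e+01,  1.48558389e+01,  8.80047767e+01,  1.79999492e-04,
        7.72346379e+01, -1.16205558e+01]), 'dq': array([ 0.05739126, -0.10162381, -0.12938543, -0.01085928,  0.03258521,
        0.03609673]), 'joint_efforts': array([ 3.22003863e-03, -4.38207757e+01, -2.84642941e+01,  7.19119026e-02,
        3.62998783e-02, -7.34845503e-05]), 'position': array([0.22335684, 0.50206567, 0.21789396]), 'ee_rot': array([-1.79906734e+02, -1.93587264e-02,  1.56004662e+02]), 'wrist_force': array([ 0.32397435, -0.37330108,  0.47212092]), 'wrist_torque': array([0.01704748, 0.01109145, 0.03977168]), 'grip_width': 1.0013825343776181} 0.0188
```

View pics/scene0.png

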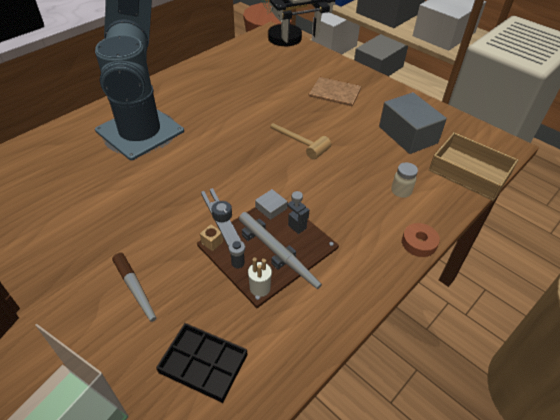

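View pics/top0.png

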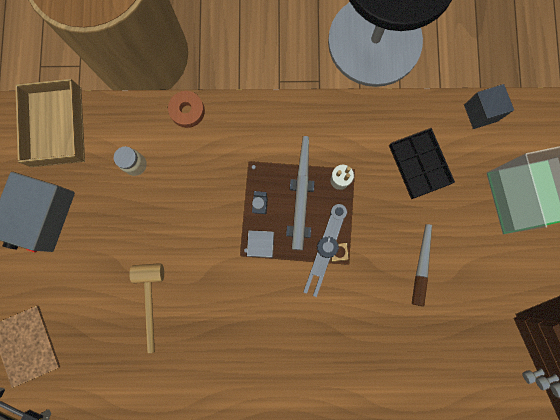

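The clamp is around top pixel (300,212). The strap is open: hinge about (339,211), knob (328,246), fork end (314,293). The pin is at about (259,203). I'll zoom in next.

Run:
```python
import cv2
a=cv2.imread("pics/top0.png")[150:305,230:370];cv2.imwrite("pics/top0z.png",cv2.resize(a,None,fx=3.8,fy=3.8,interpolation=cv2.INTER_CUBIC))
a=cv2.imread("pics/scene0.png")[180:310,190:345];cv2.imwrite("pics/scene0z.png",cv2.resize(a,None,fx=4.5,fy=4.5,interpolation=cv2.INTER_CUBIC))
```

```text
(no output)
```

View pics/top0z.png

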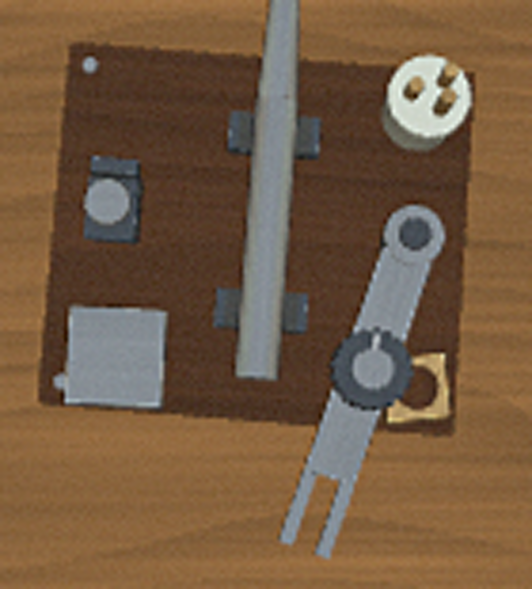

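View pics/scene0z.png

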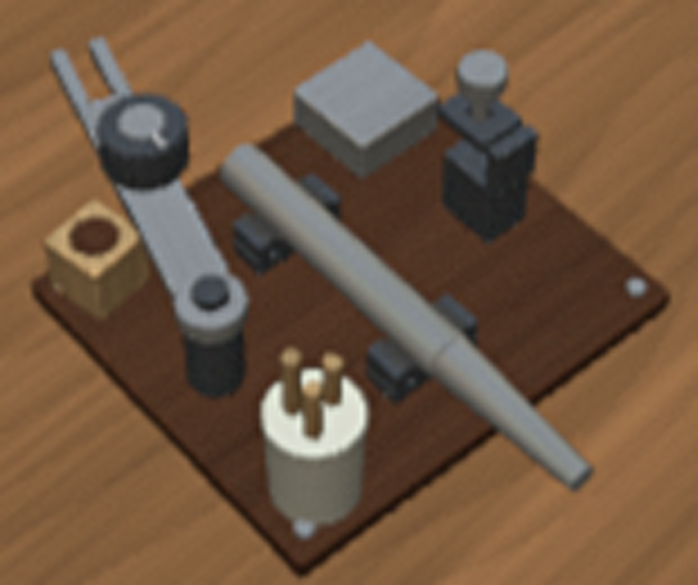

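```bash
cat > h.py <<'E'
from rig import manip
import numpy as np
def ray(n,u,v,z):
    c=manip.calibration(n);M=c["world_to_cam"];R=M[:3,:3];o=-R.T@M[:3,3]
    d=R.T@np.array([(u-c["cx"])/c["fx"],(v-c["cy"])/c["fy"],1]);return o+d*(z-o[2])/d[2]
def proj(n,p):
    c=manip.calibration(n);q=c["world_to_cam"]@np.r_[p,1];return np.array([c["fx"]*q[0]/q[2]+c["cx"],c["fy"]*q[1]/q[2]+c["cy"]])
def tz(x,y): return (x+.5)/3.8-.5+230,(y+.5)/3.8-.5+150
def sz(x,y): return (x+.5)/4.5-.5+190,(y+.5)/4.5-.5+180
E
python3 - <<'E'
from h import *
P=lambda x,y,z:ray("top",*tz(x,y),z)
S=lambda x,y,z:ray("scene",*sz(x,y),z)
for nm,(x,y,z) in dict(TL=(70,43,.016),TR=(475,72,.016),BR=(453,435,.016),BL=(38,403,.016),pin=(107,200,.132),hinge=(415,233,.092),knob=(375,368,.130),tipL=(288,543,.082),tipR=(323,557,.082),mandEnd=(257,378,.042)).items(): print(nm,np.round(P(x,y,z),4))
c=[P(*a,.016) for a in((70,43),(475,72),(453,435),(38,403))]
ctr=sum(c)/4; print("ctr",ctr)
for nm,(x,y,z) in dict(pin=(481,67,.132),hinge=(211,290,.092),knob=(141,125,.130),knobrim=(143,125,.130)).items(): print("S",nm,np.round(S(x,y,z),4))
print("S corners",S(37,287,.016),S(303,572,.016),S(668,300,.016))
E
```

```text
TL [0.7507 0.0803 0.016 ]
TR [ 0.7297 -0.1883  0.016 ]
BR [ 0.491  -0.1684  0.016 ]
BL [0.5126 0.0996 0.016 ]
pin [0.6288 0.0485 0.132 ]
hinge [ 0.6131 -0.1379  0.092 ]
knob [ 0.529  -0.1087  0.13  ]
tipL [ 0.4259 -0.0587  0.082 ]
tipR [ 0.4175 -0.0797  0.082 ]
mandEnd [ 0.5271 -0.0416  0.042 ]
ctr [ 0.6210014  -0.04418631  0.016     ]
S pin [0.631  0.0455 0.132 ]
S hinge [ 0.6161 -0.1398  0.092 ]
S knob [ 0.5326 -0.1104  0.13  ]
S knobrim [ 0.5333 -0.1097  0.13  ]
S corners [ 0.49914854 -0.16857413  0.016     ] [ 0.73392797 -0.19041578  0.016     ] [0.75484963 0.07295287 0.016     ]
```

```bash
cat >> h.py <<'E'
from scipy.spatial.transform import Rotation as Ro
H=np.array([.6145,-.139]); YA=85.35   # hinge, closed strap direction (deg)
def strap(th,gap,r=.138,z=.065):
    a=np.radians(YA+th);u=np.array([np.cos(a),np.sin(a)]);n=np.array([-u[1],u[0]])
    return np.r_[H+r*u+gap*n,z]
def to(p,yaw):
    o=manip.get_obs();R=Ro.from_euler("xyz",o["ee_rot"],degrees=True).as_matrix()
    T=Ro.from_euler("xyz",[180,0,yaw],degrees=True).as_matrix()
    print("t",round(o["time_s"],2),"pos",np.round(o["position"]*1e3,1),"rot",np.round(o["ee_rot"],1),"F",np.round(o["wrist_force"],1),"grip",round(o["grip_width"]*93,1),"q",np.round(o["q"],0))
    print("offset mm",np.round(R.T@(np.array(p)-o["position"])*1e3,1),"turn",np.round(Ro.from_matrix(R.T@T).as_rotvec(),3))
E
python3 - <<'E'
from h import *
p=strap(75.6,.0485,z=.2);print(p);to(p,161)
E
```

```text
[ 0.46822763 -0.1398016   0.2       ]
t 0.1 pos [223.4 502.1 217.9] rot [-179.9   -0.   156. ] F [ 0.3 -0.4  0.5] grip 93.1 q [ 54.  15.  88.   0.  77. -12.]
offset mm [-484.7 -486.8   18.5] turn [-0.002 -0.    -0.087]
```

Call:
carry_out([
  {"offset": [-40, -40, 0], "turn": [0, 0, 0], "fingers": 0},
  {"offset": [-40, -40, 0], "turn": [0, 0, 0], "fingers": 0},
  {"offset": [-40, -40, 0], "turn": [0, 0, 0], "fingers": 0},
  {"offset": [-40, -40, 0], "turn": [0, 0, 0], "fingers": 0},
  {"offset": [-40, -40, 0], "turn": [0, 0, 0], "fingers": 0},
  {"offset": [-40, -40, 0], "turn": [0, 0, 0], "fingers": 0},
  {"offset": [-40, -40, 0], "turn": [0, 0, 0], "fingers": 0},
  {"offset": [-40, -40, 0], "turn": [0, 0, 0], "fingers": 0},
  {"offset": [-40, -40, 0], "turn": [0, 0, 0], "fingers": 0},
  {"offset": [-40, -40, 0], "turn": [0, 0, 0], "fingers": 0},
], newtons=10)

```text
time_s: 1.35
position: [0.4303, -0.0384, 0.2161]
ee_rot: [-179.9, -0.0, 156.5]
wrist_force: [0.5, 0.8, 0.1]
grip_width: 0.014
```

Run:
```python
from h import *
p=strap(75.6,.0485,z=.2);print(p);to(p,161)
```

```text
[ 0.46822763 -0.1398016   0.2       ]
t 1.35 pos [430.3 -38.4 216.1] rot [-179.9   -0.   156.5] F [0.5 0.8 0.1] grip 1.3 q [-20.   3. 103.  -0.  74. -86.]
offset mm [-75.3 -77.8  16.3] turn [-0.003 -0.001 -0.079]
```

Call:
carry_out([
  {"offset": [-38, -39, 0], "turn": [0, 0, -0.04], "fingers": 0},
  {"offset": [-38, -39, 0], "turn": [0, 0, -0.04], "fingers": 0},
  {"offset": [0, 0, 40], "turn": [0, 0, 0], "fingers": 0},
  {"offset": [0, 0, 10], "turn": [0, 0, 0], "fingers": 0},
])

```text
time_s: 1.85
position: [0.4725, -0.148, 0.1646]
ee_rot: [-179.8, 0.0, 160.8]
wrist_force: [-0.2, 0.3, 0.1]
grip_width: 0.007
```

Run:
```python
from h import *
import cv2
p=strap(75.6,.0485,z=.065);to(p,161)
cv2.imwrite("pics/t1.png",cv2.resize(manip.camera("top")[130:340,200:440,::-1],None,fx=2.5,fy=2.5))
cv2.imwrite("pics/s1.png",cv2.resize(manip.camera("scene")[130:340,130:370,::-1],None,fx=2.5,fy=2.5))
```

```text
t 1.85 pos [ 472.5 -148.   164.6] rot [-179.8    0.   160.8] F [-0.2  0.3  0.1] grip 0.6 q [ -30.   12.  100.   -0.   68. -101.]
offset mm [ 6.7  6.6 99.6] turn [-0.003  0.    -0.003]
```

View pics/t1.png

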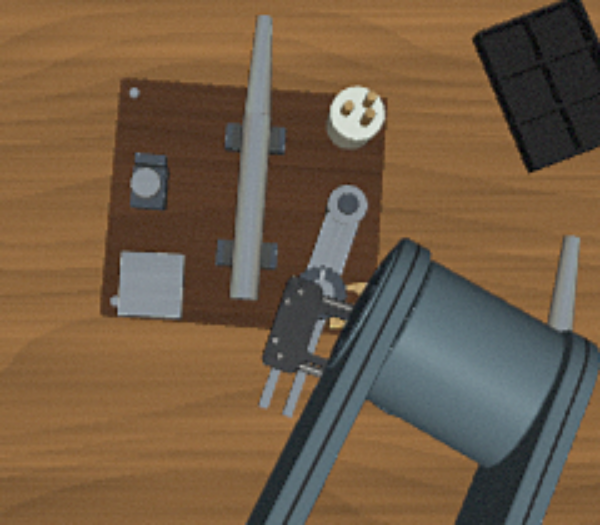

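View pics/s1.png

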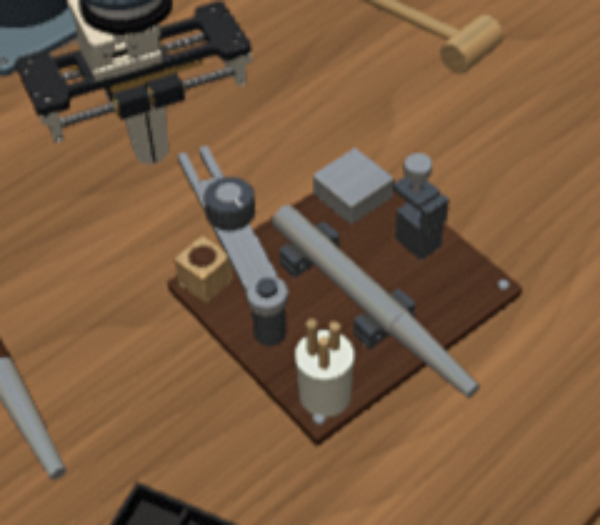

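The fingers are shut and stand on the opening side of the strap, clear of it. The body end is above the knob. Next I descend beside the strap.

Call:
carry_out([
  {"offset": [7, 0, 45], "turn": [0, 0, 0], "fingers": 0},
  {"offset": [0, 0, 40], "turn": [0, 0, 0], "fingers": 0},
  {"offset": [0, 0, 14], "turn": [0, 0, 0], "fingers": 0},
  {"offset": [0, 0, 0], "turn": [0, 0, 0], "fingers": 0},
])

```text
time_s: 2.45
position: [0.472, -0.146, 0.0718]
ee_rot: [-179.7, 0.9, 161.2]
wrist_force: [0.4, -0.6, 0.9]
grip_width: 0.006
```

Run:
```python
from h import *
import cv2
p=strap(75.6,.0335,z=.065);to(p,161)
cv2.imwrite("pics/s2.png",cv2.resize(manip.camera("scene")[130:340,130:370,::-1],None,fx=2.5,fy=2.5))
```

```text
t 2.45 pos [ 472.  -146.    71.8] rot [-179.7    0.9  161.2] F [ 0.4 -0.6  0.9] grip 0.6 q [ -30.   18.  107.   -0.   54. -101.]
offset mm [ 5.6 19.7  6.6] turn [-0.006  0.015  0.003]
```

View pics/s2.png

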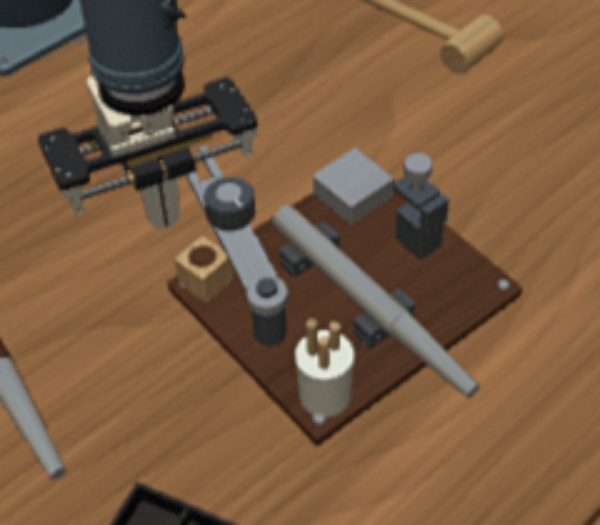

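Call:
carry_out([
  {"offset": [5, 12, 6], "turn": [0, 0.015, 0], "fingers": 0},
  {"offset": [0, 8, 0], "turn": [0, 0, 0], "fingers": 0},
  {"offset": [3, 18, 0], "turn": [0, 0, 0.13], "fingers": 0},
  {"offset": [3, 18, 0], "turn": [0, 0, 0.13], "fingers": 0},
  {"offset": [0, 0, 0], "turn": [0, 0, 0], "fingers": 0},
])

```text
time_s: 3.12
position: [0.486, -0.0887, 0.07]
ee_rot: [-179.7, 0.6, 146.0]
wrist_force: [0.2, -0.5, -0.9]
grip_width: 0.005
```

Run:
```python
from h import *
import cv2
p=strap(60,.0335,z=.065);to(p,YA+60)
cv2.imwrite("pics/s3.png",cv2.resize(manip.camera("scene")[130:340,130:370,::-1],None,fx=2.5,fy=2.5))
```

```text
t 3.12 pos [486.  -88.7  70. ] rot [-179.7    0.6  146. ] F [ 0.2 -0.5 -0.9] grip 0.5 q [-23.  18. 107.  -1.  55. -79.]
offset mm [ 3.7 -1.7  5. ] turn [-0.006  0.01   0.011]
```

View pics/s3.png

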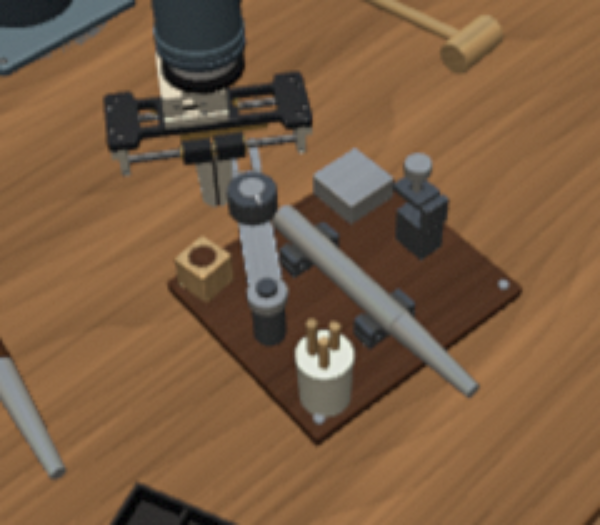

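The strap is following (about 58° left). I'll keep pushing.

Call:
carry_out([
  {"offset": [5, 18, 6], "turn": [0, 0.01, 0.13], "fingers": 0},
  {"offset": [3, 18, 1], "turn": [0, 0, 0.13], "fingers": 0},
  {"offset": [3, 18, 1], "turn": [0, 0, 0.13], "fingers": 0},
  {"offset": [3, 18, 1], "turn": [0, 0, 0.13], "fingers": 0},
  {"offset": [0, 0, 0], "turn": [0, 0, 0], "fingers": 0},
])

```text
time_s: 3.8
position: [0.5267, -0.0318, 0.062]
ee_rot: [-179.6, 0.3, 116.1]
wrist_force: [0.4, -0.4, 1.0]
grip_width: 0.004
```

Run:
```python
from h import *
import cv2
p=strap(30,.0335,z=.065);to(p,YA+30)
p=strap(0,.0335,z=.065);to(p,YA)
```

```text
t 3.8 pos [526.7 -31.8  62. ] rot [-179.6    0.3  116.1] F [ 0.4 -0.4  1. ] grip 0.4 q [-15.  22. 102.  -1.  56. -41.]
offset mm [ 3.5 -0.  -3. ] turn [-0.007  0.006  0.014]
t 3.8 pos [526.7 -31.8  62. ] rot [-179.6    0.3  116.1] F [ 0.4 -0.4  1. ] grip 0.4 q [-15.  22. 102.  -1.  56. -41.]
offset mm [ 0.8 73.4 -3.5] turn [-0.005  0.007  0.538]
```

Call:
carry_out([
  {"offset": [6, 18, -4], "turn": [0, 0.005, 0.14], "fingers": 0},
  {"offset": [3, 18, 0], "turn": [0, 0, 0.13], "fingers": 0},
  {"offset": [3, 16, 0], "turn": [0, 0, 0.12], "fingers": 0},
  {"offset": [0, 0, 0], "turn": [0, 0, 0], "fingers": 0},
])

```text
time_s: 4.3
position: [0.5682, -0.0064, 0.0651]
ee_rot: [-179.3, 0.2, 94.2]
wrist_force: [-0.1, 0.1, -0.3]
grip_width: 0.003
```

Run:
```python
from h import *
import cv2
p=strap(0,.0335,z=.066);to(p,YA)
cv2.imwrite("pics/s4.png",cv2.resize(manip.camera("scene")[130:340,130:370,::-1],None,fx=2.5,fy=2.5))
```

```text
t 4.3 pos [568.2  -6.4  65.1] rot [-179.3    0.2   94.2] F [-0.1  0.1 -0.3] grip 0.3 q [-12.  25.  96.  -0.  59. -16.]
offset mm [ 5.9 24.6 -1.2] turn [-0.012  0.004  0.154]
```

View pics/s4.png

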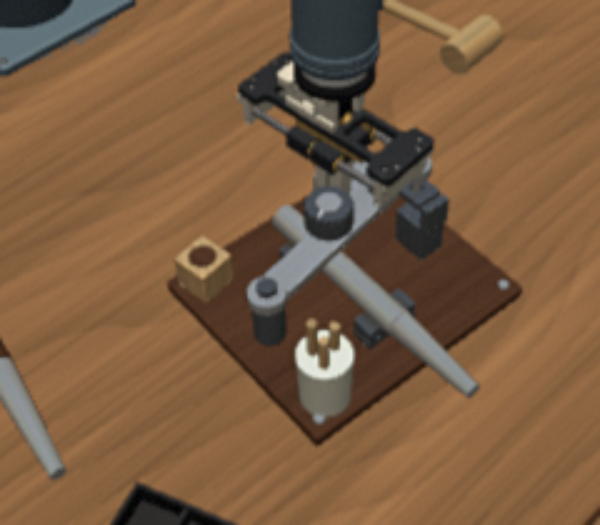

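Call:
carry_out([
  {"offset": [4, 14, 0], "turn": [0, 0, 0.09], "fingers": 0},
  {"offset": [2, 7, 0], "turn": [0, 0, 0.05], "fingers": 0},
  {"offset": [0, 5, 0], "turn": [0, 0, 0.02], "fingers": 0},
  {"offset": [0, 3, 0], "turn": [0, 0, 0], "fingers": 0},
])

```text
time_s: 4.85
position: [0.5912, -0.002, 0.064]
ee_rot: [-178.8, 0.3, 85.6]
wrist_force: [-2.1, 2.4, 1.3]
grip_width: 0.004
```

Run:
```python
from h import *
import cv2
p=strap(0,.0335,z=.066);to(p,YA)
```

```text
t 4.85 pos [591.2  -2.   64. ] rot [-178.8    0.3   85.6] F [-2.1  2.4  1.3] grip 0.3 q [-11.  28.  92.  -0.  61.  -6.]
offset mm [ 3.3  0.8 -2.1] turn [-0.02   0.005  0.004]
```

Call:
carry_out([
  {"offset": [0, 5, -2], "turn": [-0.02, 0, 0], "fingers": 0},
  {"offset": [0, 5, 0], "turn": [0, 0, 0], "fingers": 0},
  {"offset": [0, 5, 0], "turn": [0, 0, 0], "fingers": 0},
])

```text
time_s: 5.22
position: [0.5951, -0.0026, 0.0651]
ee_rot: [-178.8, 0.3, 85.8]
wrist_force: [-17.7, 1.5, 14.5]
grip_width: 0.002
```

Run:
```python
from h import *
import cv2
p=strap(0,.0335,z=.066);to(p,YA)
```

```text
t 5.22 pos [595.1  -2.6  65.1] rot [-178.8    0.3   85.8] F [-17.7   1.5  14.5] grip 0.2 q [-11.  28.  91.  -0.  62.  -6.]
offset mm [ 3.6 -3.1 -0.9] turn [-0.021  0.005  0.008]
```

The force has risen to about 18 N, so this should be the closed stop. I'll back off, rise and look.

Call:
carry_out([
  {"offset": [0, -15, 0], "turn": [-0.02, 0, 0], "fingers": 0},
  {"offset": [0, -25, -30], "turn": [0, 0, 0], "fingers": 0},
  {"offset": [0, -60, -50], "turn": [0, 0, 0], "fingers": 0},
  {"offset": [0, -60, -30], "turn": [0, 0, 0], "fingers": 0},
  {"offset": [0, 0, 0], "turn": [0, 0, 0], "fingers": 0},
])

```text
time_s: 5.85
position: [0.4507, 0.0061, 0.1674]
ee_rot: [179.4, 0.5, 86.1]
wrist_force: [-0.5, -0.6, 0.4]
grip_width: 0.005
```

Run:
```python
from h import *
import cv2
to([.630,.047,.16],YA)
cv2.imwrite("pics/s5.png",cv2.resize(manip.camera("scene")[180:310,190:345,::-1],None,fx=4.5,fy=4.5,interpolation=2))
cv2.imwrite("pics/t5.png",cv2.resize(manip.camera("top")[150:305,230:370,::-1],None,fx=3.8,fy=3.8,interpolation=2))
```

```text
t 5.85 pos [450.7   6.1 167.4] rot [179.4   0.5  86.1] F [-0.5 -0.6  0.4] grip 0.5 q [-13.   7. 106.  -0.  67.  -9.]
offset mm [ 53.  176.    8.8] turn [0.011 0.008 0.014]
```

View pics/s5.png

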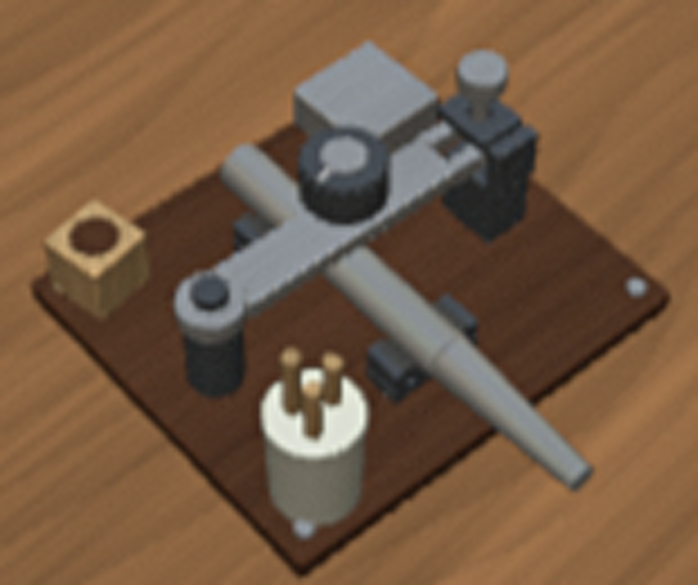

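View pics/t5.png

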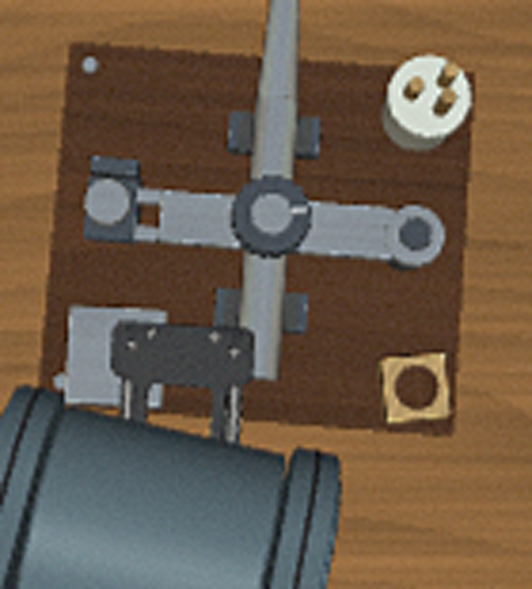

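The strap lies in the staple along the clamp's y, and the knob sits over the mandrel (zoomed top picture 271,215). Next is the pin.

Call:
carry_out([
  {"offset": [18, 58, 0], "turn": [0, 0, 0], "fingers": 0},
  {"offset": [18, 58, 0], "turn": [0, 0, 0], "fingers": 0},
  {"offset": [18, 58, 0], "turn": [0, 0, 0], "fingers": 0},
  {"offset": [0, 0, 0], "turn": [0, 0, 0], "fingers": 0},
])

```text
time_s: 6.45
position: [0.638, 0.0473, 0.1606]
ee_rot: [179.5, 0.5, 86.1]
wrist_force: [-0.9, -0.2, 0.2]
grip_width: 0.003
```

Run:
```python
from h import *
to([.630,.047,.142],YA)
a=ray("top",*tz(271,215),.130);b=ray("scene",*sz(343,155),.130);print(a,b,(a+b)/2)
print(H+.09*np.array([np.cos(np.radians(YA)),np.sin(np.radians(YA))]))
```

```text
t 6.45 pos [638.   47.3 160.6] rot [179.5   0.5  86.1] F [-0.9 -0.2  0.2] grip 0.3 q [-5. 26. 80. -0. 74. -1.]
offset mm [-0.7 -8.1 18.5] turn [0.008 0.008 0.013]
[ 0.61963115 -0.04858169  0.13      ] [ 0.6222797  -0.05064491  0.13      ] [ 0.62095543 -0.0496133   0.13      ]
[ 0.62179619 -0.04929623]
```

Call:
carry_out([
  {"offset": [0, -8, 10], "turn": [0, 0, 0], "fingers": 0},
  {"offset": [0, 0, 10], "turn": [0, 0, 0], "fingers": 0},
  {"offset": [0, 0, 10], "turn": [0, 0, 0], "fingers": 0},
  {"offset": [0, 0, 10], "turn": [0, 0, 0], "fingers": 0},
  {"offset": [0, 0, 8], "turn": [0, 0, 0], "fingers": 0},
])

```text
time_s: 7.08
position: [0.6286, 0.0468, 0.1098]
ee_rot: [179.5, 0.5, 86.0]
wrist_force: [-10.7, 2.1, 50.1]
grip_width: 0.004
```

Run:
```python
from h import *
to([.630,.047,.110],YA)
```

```text
t 7.08 pos [628.6  46.8 109.8] rot [179.5   0.5  86. ] F [-10.7   2.1  50.1] grip 0.3 q [-6. 28. 85. -0. 67. -1.]
offset mm [ 0.3  1.3 -0.2] turn [0.009 0.008 0.012]
```

The pin reads 109.8 mm at its firm stop. I'll lift, go above the knob, and wind the wrist back with the fingers open.

Call:
carry_out([
  {"offset": [0, 0, -45], "turn": [0, 0, 0], "fingers": 0},
  {"offset": [0, 0, -30], "turn": [0, 0, 0], "fingers": 0},
  {"offset": [-48, 0, 0], "turn": [0, 0, 0], "fingers": 75},
  {"offset": [-48, 0, 0], "turn": [0, 0, 0], "fingers": 75},
  {"offset": [0, 0, 0], "turn": [0, 0, -0.18], "fingers": 75},
  {"offset": [0, 0, 0], "turn": [0, 0, -0.18], "fingers": 75},
  {"offset": [0, 0, 0], "turn": [0, 0, -0.18], "fingers": 75},
  {"offset": [0, 0, 0], "turn": [0, 0, -0.18], "fingers": 75},
  {"offset": [0, 0, 0], "turn": [0, 0, -0.18], "fingers": 75},
  {"offset": [0, 0, 0], "turn": [0, 0, -0.18], "fingers": 75},
  {"offset": [0, 0, 0], "turn": [0, 0, -0.18], "fingers": 75},
  {"offset": [0, 0, 0], "turn": [0, 0, -0.18], "fingers": 75},
])

```text
time_s: 8.57
position: [0.616, -0.0538, 0.1843]
ee_rot: [-179.3, 0.2, 171.2]
wrist_force: [0.9, -0.0, -0.1]
grip_width: 0.805
```

Call:
carry_out([
  {"offset": [0, 0, 0], "turn": [0, 0, -0.18], "fingers": 75},
  {"offset": [0, 0, 0], "turn": [0, 0, -0.18], "fingers": 75},
  {"offset": [0, 0, 0], "turn": [0, 0, -0.18], "fingers": 75},
  {"offset": [0, 0, 0], "turn": [0, 0, -0.18], "fingers": 75},
  {"offset": [0, 0, 0], "turn": [0, 0, -0.18], "fingers": 75},
  {"offset": [0, 0, 0], "turn": [0, 0, -0.18], "fingers": 75},
  {"offset": [0, 0, 0], "turn": [0, 0, 0], "fingers": 75},
])

```text
time_s: 9.45
position: [0.6126, -0.0549, 0.1814]
ee_rot: [-179.7, -0.7, -125.0]
wrist_force: [0.5, -0.4, -0.3]
grip_width: 0.805
```

Run:
```python
from h import *
import cv2
to([.6215,-.0495,.101],manip.get_obs()["ee_rot"][2])
cv2.imwrite("pics/s6.png",cv2.resize(manip.camera("scene")[130:310,170:385,::-1],None,fx=3.3,fy=3.3,interpolation=2))
```

```text
t 9.45 pos [612.6 -54.9 181.4] rot [-179.7   -0.7 -125. ] F [ 0.5 -0.4 -0.3] grip 74.8 q [ -15.   23.   82.   -1.   75. -160.]
offset mm [-10.5  -3.8  80.3] turn [-0.005 -0.013  0.   ]
```

View pics/s6.png

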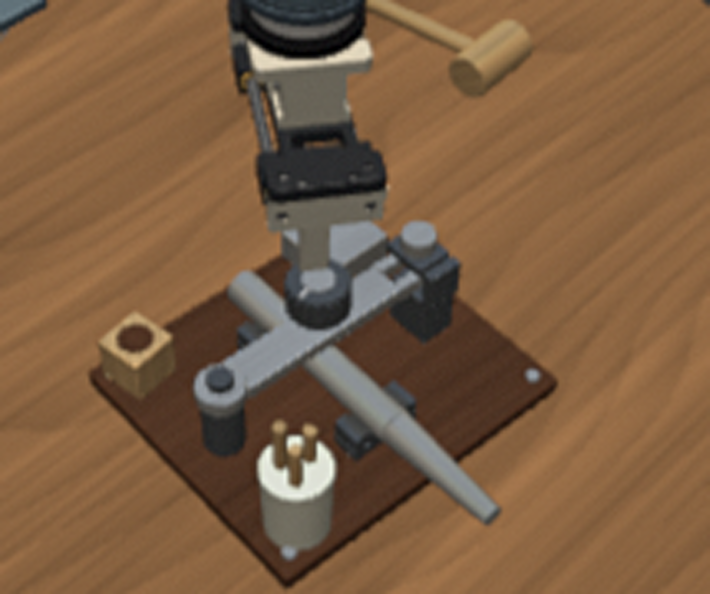

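The pin head is now down on the staple (408,238). Next I centre over the knob and descend.

Call:
carry_out([
  {"offset": [-10, -4, 0], "turn": [0, -0.013, 0], "fingers": 75},
  {"offset": [0, 0, 30], "turn": [0, 0, 0], "fingers": 75},
  {"offset": [0, 0, 10], "turn": [0, 0, 0], "fingers": 75},
  {"offset": [0, 0, 0], "turn": [0, 0, 0], "fingers": 75},
])

```text
time_s: 10.0
position: [0.6238, -0.0483, 0.1412]
ee_rot: [-179.6, 0.2, -125.6]
wrist_force: [0.3, 0.4, 0.2]
grip_width: 0.807
```

Run:
```python
from h import *
to([.6215,-.0495,.101],manip.get_obs()["ee_rot"][2])
```

```text
t 10.0 pos [623.8 -48.3 141.2] rot [-179.6    0.2 -125.6] F [0.3 0.4 0.2] grip 75.0 q [ -15.   26.   84.    0.   71. -159.]
offset mm [ 2.4  1.5 40.1] turn [-0.007  0.003 -0.   ]
```

Call:
carry_out([
  {"offset": [2, 1, 25], "turn": [0, 0, 0], "fingers": 75},
  {"offset": [0, 0, 12], "turn": [0, 0, 0], "fingers": 75},
  {"offset": [0, 0, 0], "turn": [0, 0, 0], "fingers": 75},
])

```text
time_s: 10.38
position: [0.6245, -0.0497, 0.1063]
ee_rot: [-179.4, 0.3, -125.6]
wrist_force: [0.5, -0.3, -0.1]
grip_width: 0.81
```

Run:
```python
from h import *
import cv2
to([.6215,-.0495,.101],manip.get_obs()["ee_rot"][2])
cv2.imwrite("pics/s7.png",cv2.resize(manip.camera("scene")[130:310,170:385,::-1],None,fx=3.3,fy=3.3,interpolation=2))
```

```text
t 10.38 pos [624.5 -49.7 106.3] rot [-179.4    0.3 -125.6] F [ 0.5 -0.3 -0.1] grip 75.3 q [ -15.   27.   86.    0.   66. -159.]
offset mm [1.6 2.6 5.3] turn [-0.011  0.005 -0.   ]
```

View pics/s7.png

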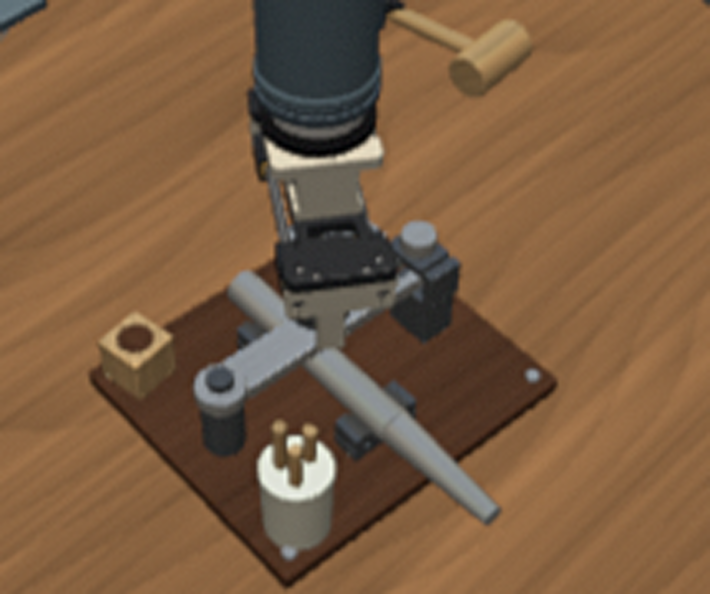

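Call:
carry_out([
  {"offset": [2, 3, 4], "turn": [0, 0, 0], "fingers": 60},
  {"offset": [0, 0, 0], "turn": [0, 0, 0], "fingers": 40},
  {"offset": [0, 0, 0], "turn": [0, 0, 0], "fingers": 40},
  {"offset": [0, 0, 0], "turn": [0, 0, 0], "fingers": 40},
], newtons=15)

```text
time_s: 10.92
position: [0.622, -0.0497, 0.105]
ee_rot: [-179.2, 0.4, -125.6]
wrist_force: [-0.4, 0.6, -1.7]
grip_width: 0.49
```

Run:
```python
from h import *
to([.6215,-.0495,.101],manip.get_obs()["ee_rot"][2]); print(manip.get_obs()["wrist_torque"])
```

```text
t 10.93 pos [622.  -49.7 105. ] rot [-179.2    0.4 -125.6] F [-0.4  0.6 -1.7] grip 45.6 q [ -15.   27.   87.    0.   65. -159.]
offset mm [0.1 0.6 4. ] turn [-0.015  0.007 -0.   ]
[ 0.19403573  0.17212232 -0.03917022]
```

Firm grip at 45.6 mm with almost no side force. I'll start turning, 10° a row and sinking with the screw.

Call:
carry_out([
  {"offset": [0, 0, 0], "turn": [0, 0, 0], "fingers": 40},
  {"offset": [0, 0, 0.3], "turn": [0, 0, 0.18], "fingers": 40},
  {"offset": [0, 0, 0.3], "turn": [0, 0, 0.18], "fingers": 40},
  {"offset": [0, 0, 0.3], "turn": [0, 0, 0.18], "fingers": 40},
  {"offset": [0, 0, 0.3], "turn": [0, 0, 0.18], "fingers": 40},
], newtons=30)

```text
time_s: 11.55
position: [0.6217, -0.0495, 0.1038]
ee_rot: [-179.6, 0.8, -168.1]
wrist_force: [-1.2, 0.8, 0.2]
grip_width: 0.49
```

Run:
```python
from h import *
to([.622,-.0497,.104],manip.get_obs()["ee_rot"][2]); print(manip.get_obs()["wrist_torque"])
```

```text
t 11.55 pos [621.7 -49.5 103.8] rot [-179.6    0.8 -168.1] F [-1.2  0.8  0.2] grip 45.5 q [ -15.   27.   87.    0.   65. -117.]
offset mm [-0.3 -0.3 -0.2] turn [-0.006  0.014 -0.   ]
[0.01935488 0.18829101 0.03389077]
```

Call:
carry_out([
  {"offset": [0, 0, 0.3], "turn": [0, 0, 0.18], "fingers": 40},
  {"offset": [0, 0, 0.3], "turn": [0, 0, 0.18], "fingers": 40},
  {"offset": [0, 0, 0.3], "turn": [0, 0, 0.18], "fingers": 40},
  {"offset": [0, 0, 0.3], "turn": [0, 0, 0.18], "fingers": 40},
  {"offset": [0, 0, 0.3], "turn": [0, 0, 0.18], "fingers": 40},
  {"offset": [0, 0, 0.3], "turn": [0, 0, 0.18], "fingers": 40},
  {"offset": [0, 0, 0.3], "turn": [0, 0, 0.18], "fingers": 40},
  {"offset": [0, 0, 0.3], "turn": [0, 0, 0.18], "fingers": 40},
])

```text
time_s: 12.55
position: [0.6215, -0.0485, 0.1015]
ee_rot: [179.3, 0.4, 106.8]
wrist_force: [0.2, 0.6, 0.6]
grip_width: 0.488
```

Run:
```python
from h import *
to([.622,-.0497,.104],manip.get_obs()["ee_rot"][2]); print(manip.get_obs()["wrist_torque"])
```

```text
t 12.55 pos [621.5 -48.5 101.5] rot [179.3   0.4 106.8] F [0.2 0.6 0.6] grip 45.4 q [-15.  27.  87.  -0.  65. -31.]
offset mm [-1.3  0.2 -2.5] turn [0.012 0.007 0.   ]
[-0.07841443  0.4184767   0.07583435]
```

Call:
carry_out([
  {"offset": [-1, 0, 0.3], "turn": [0.01, 0.007, 0.18], "fingers": 40},
  {"offset": [0, 0, 0.3], "turn": [0, 0, 0.18], "fingers": 40},
  {"offset": [0, 0, 0.3], "turn": [0, 0, 0.18], "fingers": 40},
  {"offset": [0, 0, 0.3], "turn": [0, 0, 0.18], "fingers": 40},
  {"offset": [0, 0, 0.3], "turn": [0, 0, 0.18], "fingers": 40},
  {"offset": [0, 0, 0.3], "turn": [0, 0, 0.18], "fingers": 40},
  {"offset": [0, 0, 0.3], "turn": [0, 0, 0.18], "fingers": 40},
  {"offset": [0, 0, 0.3], "turn": [0, 0, 0.18], "fingers": 40},
  {"offset": [0, 0, 0.3], "turn": [0, 0, 0.18], "fingers": 40},
])

```text
time_s: 13.68
position: [0.623, -0.0485, 0.099]
ee_rot: [-179.9, -0.2, 10.9]
wrist_force: [0.2, -0.3, 0.4]
grip_width: 0.489
```

Run:
```python
from h import *
to([.622,-.0497,.104],manip.get_obs()["ee_rot"][2]); print(manip.get_obs()["wrist_torque"])
```

```text
t 13.68 pos [623.  -48.5  99. ] rot [-179.9   -0.2   10.9] F [ 0.2 -0.3  0.4] grip 45.5 q [-15.  28.  86.   0.  66.  64.]
offset mm [-1.2  1.  -5. ] turn [-0.002 -0.003  0.   ]
[0.12150455 0.32304886 0.04482864]
```

Call:
carry_out([
  {"offset": [-1, 1, 0.3], "turn": [0, 0, 0.18], "fingers": 40},
  {"offset": [0, 0, 0.3], "turn": [0, 0, 0.18], "fingers": 40},
  {"offset": [0, 0, 0.3], "turn": [0, 0, 0.18], "fingers": 40},
  {"offset": [0, 0, 0.3], "turn": [0, 0, 0.18], "fingers": 40},
  {"offset": [0, 0, 0.3], "turn": [0, 0, 0.18], "fingers": 40},
  {"offset": [0, 0, 0.3], "turn": [0, 0, 0.18], "fingers": 40},
  {"offset": [0, 0, 0.3], "turn": [0, 0, 0.18], "fingers": 40},
  {"offset": [0, 0, 0.3], "turn": [0, 0, 0.18], "fingers": 40},
  {"offset": [0, 0, 0.3], "turn": [0, 0, 0.18], "fingers": 40},
  {"offset": [0, 0, 0], "turn": [0, 0, 0], "fingers": 40},
])

```text
time_s: 14.92
position: [0.6228, -0.0498, 0.0964]
ee_rot: [-179.8, 0.2, -85.0]
wrist_force: [-1.3, 1.3, -0.3]
grip_width: 0.489
```

Run:
```python
from h import *
to([.622,-.0497,.104],manip.get_obs()["ee_rot"][2]); print(manip.get_obs()["wrist_torque"])
```

```text
t 14.93 pos [622.8 -49.8  96.4] rot [-179.8    0.2  -85. ] F [-1.3  1.3 -0.3] grip 45.4 q [-15.  28.  86.   0.  65. 160.]
offset mm [-0.2  0.7 -7.6] turn [-0.004  0.003 -0.   ]
[ 0.16259236 -0.01055749 -0.09826221]
```

319° done. I'll open up and wind back about 250° around the knob.

Call:
carry_out([
  {"offset": [0, 0, 0], "turn": [0, 0, 0], "fingers": 75},
  {"offset": [0, 0, 0], "turn": [0, 0, 0], "fingers": 75},
  {"offset": [0, 0, -2], "turn": [0, 0, 0], "fingers": 75},
  {"offset": [0, 0, 0], "turn": [0, 0, -0.18], "fingers": 75},
  {"offset": [0, 0, 0], "turn": [0, 0, -0.18], "fingers": 75},
  {"offset": [0, 0, 0], "turn": [0, 0, -0.18], "fingers": 75},
  {"offset": [0, 0, 0], "turn": [0, 0, -0.18], "fingers": 75},
  {"offset": [0, 0, 0], "turn": [0, 0, -0.18], "fingers": 75},
  {"offset": [0, 0, 0], "turn": [0, 0, -0.18], "fingers": 75},
  {"offset": [0, 0, 0], "turn": [0, 0, -0.18], "fingers": 75},
])

```text
time_s: 16.18
position: [0.6247, -0.0503, 0.1003]
ee_rot: [-179.8, -0.4, -9.7]
wrist_force: [0.7, 0.4, 0.5]
grip_width: 0.806
```

Run:
```python
from h import *
to([.622,-.0497,.0964],manip.get_obs()["ee_rot"][2])
```

```text
t 16.18 pos [624.7 -50.3 100.3] rot [-179.8   -0.4   -9.7] F [0.7 0.4 0.5] grip 75.0 q [-15.  28.  86.   0.  66.  85.]
offset mm [-2.8 -0.1  3.9] turn [-0.003 -0.007  0.   ]
```

Call:
carry_out([
  {"offset": [-3, 0, 1], "turn": [0, 0, -0.18], "fingers": 75},
  {"offset": [0, 0, 0], "turn": [0, 0, -0.18], "fingers": 75},
  {"offset": [0, 0, 0], "turn": [0, 0, -0.18], "fingers": 75},
  {"offset": [0, 0, 0], "turn": [0, 0, -0.18], "fingers": 75},
  {"offset": [0, 0, 0], "turn": [0, 0, -0.18], "fingers": 75},
  {"offset": [0, 0, 0], "turn": [0, 0, -0.18], "fingers": 75},
  {"offset": [0, 0, 0], "turn": [0, 0, -0.18], "fingers": 75},
  {"offset": [0, 0, 0], "turn": [0, 0, -0.18], "fingers": 75},
])

```text
time_s: 17.18
position: [0.6233, -0.0502, 0.1012]
ee_rot: [179.4, -0.2, 76.0]
wrist_force: [0.3, 0.4, -0.5]
grip_width: 0.81
```

Run:
```python
from h import *
to([.622,-.0497,.0964],manip.get_obs()["ee_rot"][2])
```

```text
t 17.18 pos [623.3 -50.2 101.2] rot [179.4  -0.2  76. ] F [ 0.3  0.4 -0.5] grip 75.4 q [-15.  27.  86.   0.  65.  -1.]
offset mm [ 0.1 -1.4  4.8] turn [ 0.011 -0.003 -0.   ]
```

Call:
carry_out([
  {"offset": [0, -1, 1], "turn": [0.01, 0, -0.18], "fingers": 75},
  {"offset": [0, 0, 0], "turn": [0, 0, -0.18], "fingers": 75},
  {"offset": [0, 0, 0], "turn": [0, 0, -0.18], "fingers": 75},
  {"offset": [0, 0, 0], "turn": [0, 0, -0.18], "fingers": 75},
  {"offset": [0, 0, 0], "turn": [0, 0, -0.18], "fingers": 75},
  {"offset": [0, 0, 0], "turn": [0, 0, -0.18], "fingers": 75},
  {"offset": [0, 0, 0], "turn": [0, 0, -0.18], "fingers": 75},
  {"offset": [0, 0, 0], "turn": [0, 0, -0.18], "fingers": 75},
  {"offset": [0, 0, 0], "turn": [0, 0, -0.18], "fingers": 75},
  {"offset": [0, 0, 0], "turn": [0, 0, -0.18], "fingers": 75},
])

```text
time_s: 18.42
position: [0.6243, -0.0503, 0.1026]
ee_rot: [180.0, 0.3, -176.8]
wrist_force: [-0.3, 0.4, 0.4]
grip_width: 0.808
```

Run:
```python
from h import *
to([.622,-.0497,.0964],manip.get_obs()["ee_rot"][2])
```

```text
t 18.43 pos [624.3 -50.3 102.6] rot [ 180.     0.3 -176.8] F [-0.3  0.4  0.4] grip 75.2 q [ -15.   28.   86.    0.   66. -108.]
offset mm [2.3 0.8 6.2] turn [0.001 0.006 0.   ]
```

Call:
carry_out([
  {"offset": [2, 1, 7], "turn": [0, 0, 0], "fingers": 75},
  {"offset": [0, 0, 2], "turn": [0, 0, 0], "fingers": 60},
  {"offset": [0, 0, 0], "turn": [0, 0, 0], "fingers": 40},
  {"offset": [0, 0, 0], "turn": [0, 0, 0], "fingers": 40},
  {"offset": [0, 0, 0], "turn": [0, 0, 0], "fingers": 40},
  {"offset": [0, 0, 0], "turn": [0, 0, 0], "fingers": 40},
])

```text
time_s: 19.18
position: [0.6222, -0.0491, 0.0931]
ee_rot: [179.9, 0.3, -177.2]
wrist_force: [-0.5, 0.5, -0.4]
grip_width: 0.493
```

Run:
```python
from h import *
to([.622,-.0497,.0964],manip.get_obs()["ee_rot"][2])
```

```text
t 19.18 pos [622.2 -49.1  93.1] rot [ 179.9    0.3 -177.2] F [-0.5  0.5 -0.4] grip 45.8 q [ -15.   28.   87.    0.   65. -108.]
offset mm [ 0.2 -0.6 -3.3] turn [0.001 0.006 0.   ]
```

Call:
carry_out([
  {"offset": [0, 0, 0.3], "turn": [0, 0, 0.18], "fingers": 40},
  {"offset": [0, 0, 0.3], "turn": [0, 0, 0.18], "fingers": 40},
  {"offset": [0, 0, 0.3], "turn": [0, 0, 0.18], "fingers": 40},
  {"offset": [0, 0, 0.3], "turn": [0, 0, 0.18], "fingers": 40},
  {"offset": [0, 0, 0.3], "turn": [0, 0, 0.18], "fingers": 40},
  {"offset": [0, 0, 0.3], "turn": [0, 0, 0.18], "fingers": 40},
  {"offset": [0, 0, 0.3], "turn": [0, 0, 0.18], "fingers": 40},
  {"offset": [0, 0, 0.3], "turn": [0, 0, 0.18], "fingers": 40},
  {"offset": [0, 0, 0.3], "turn": [0, 0, 0.18], "fingers": 40},
  {"offset": [0, 0, 0.3], "turn": [0, 0, 0.18], "fingers": 40},
])

```text
time_s: 20.42
position: [0.6222, -0.0489, 0.0902]
ee_rot: [179.7, -0.1, 76.3]
wrist_force: [0.6, 0.4, -0.1]
grip_width: 0.491
```

Run:
```python
from h import *
to([.622,-.0497,.0964],manip.get_obs()["ee_rot"][2]); print(manip.get_obs()["wrist_torque"])
```

```text
t 20.43 pos [622.2 -48.9  90.2] rot [ 1.797e+02 -1.000e-01  7.630e+01] F [ 0.6  0.4 -0.1] grip 45.6 q [-15.  28.  87.   0.  65.  -1.]
offset mm [-0.9  0.  -6.2] turn [ 0.005 -0.002 -0.   ]
[0.02446154 0.15740723 0.13726729]
```

Call:
carry_out([
  {"offset": [-1, 0, 0.3], "turn": [0, 0, 0.18], "fingers": 40},
  {"offset": [0, 0, 0.3], "turn": [0, 0, 0.18], "fingers": 40},
  {"offset": [0, 0, 0.3], "turn": [0, 0, 0.18], "fingers": 40},
  {"offset": [0, 0, 0.3], "turn": [0, 0, 0.18], "fingers": 40},
  {"offset": [0, 0, 0.3], "turn": [0, 0, 0.18], "fingers": 40},
  {"offset": [0, 0, 0.3], "turn": [0, 0, 0.18], "fingers": 40},
  {"offset": [0, 0, 0.3], "turn": [0, 0, 0.18], "fingers": 40},
  {"offset": [0, 0, 0.3], "turn": [0, 0, 0.18], "fingers": 40},
])

```text
time_s: 21.42
position: [0.6228, -0.0491, 0.0898]
ee_rot: [180.0, -0.4, -8.6]
wrist_force: [-5.1, 2.3, 5.9]
grip_width: 0.488
```

Run:
```python
from h import *
to([.622,-.0497,.0964],manip.get_obs()["ee_rot"][2]); print(manip.get_obs()["wrist_torque"])
```

```text
t 21.43 pos [622.8 -49.1  89.8] rot [180.   -0.4  -8.6] F [-5.1  2.3  5.9] grip 45.4 q [-15.  28.  87.   0.  64.  84.]
offset mm [-0.7  0.7 -6.6] turn [ 0.    -0.008 -0.   ]
[0.22312182 1.05219007 0.8616851 ]
```

Torque rose to 0.86 N m and sinking stopped, about 30° before my count. I'll tighten a little more at higher grip force, then let go and check the knob's height and mark.

Call:
carry_out([
  {"offset": [0, 0, 0], "turn": [0, 0, 0], "fingers": 40},
  {"offset": [0, 0, 0], "turn": [0, 0, 0.12], "fingers": 40},
  {"offset": [0, 0, 0], "turn": [0, 0, 0.12], "fingers": 40},
], newtons=45)

```text
time_s: 21.8
position: [0.6242, -0.0498, 0.0901]
ee_rot: [-180.0, -0.6, -21.9]
wrist_force: [0.1, -0.7, -2.8]
grip_width: 0.484
```

Run:
```python
from h import *
to([.622,-.0497,.0964],manip.get_obs()["ee_rot"][2]); print(manip.get_obs()["wrist_torque"])
```

```text
t 21.8 pos [624.2 -49.8  90.1] rot [-180.    -0.6  -21.9] F [ 0.1 -0.7 -2.8] grip 45.0 q [-15.  28.  87.  -0.  64.  97.]
offset mm [-2.   0.8 -6.3] turn [-0.    -0.011  0.   ]
[-0.10515828  0.52612949  0.80837446]
```

Call:
carry_out([
  {"offset": [0, 0, 0], "turn": [0, 0, 0], "fingers": 75},
  {"offset": [0, 0, 0], "turn": [0, 0, 0], "fingers": 75},
  {"offset": [0, 0, 0], "turn": [0, 0, 0], "fingers": 75},
  {"offset": [0, 0, -30], "turn": [0, 0, 0], "fingers": 75},
  {"offset": [0, 0, -50], "turn": [0, 0, 0], "fingers": 75},
  {"offset": [-50, 0, -30], "turn": [0, 0, 0], "fingers": 75},
  {"offset": [-60, 0, 0], "turn": [0, 0, 0], "fingers": 75},
  {"offset": [-60, 0, 0], "turn": [0, 0, 0], "fingers": 75},
  {"offset": [0, 0, 0], "turn": [0, 0, 0], "fingers": 75},
])

```text
time_s: 22.92
position: [0.4604, 0.0129, 0.2004]
ee_rot: [-179.9, -0.6, -21.0]
wrist_force: [0.5, 0.2, 0.1]
grip_width: 0.803
```

Run:
```python
from h import *
import cv2
to([.622,-.0497,.18],manip.get_obs()["ee_rot"][2])
cv2.imwrite("pics/s8.png",cv2.resize(manip.camera("scene")[180:310,190:345,::-1],None,fx=4.5,fy=4.5,interpolation=2))
cv2.imwrite("pics/t8.png",cv2.resize(manip.camera("top")[150:305,230:370,::-1],None,fx=3.8,fy=3.8,interpolation=2))
```

```text
t 22.93 pos [460.4  12.9 200.4] rot [-179.9   -0.6  -21. ] F [0.5 0.2 0.1] grip 74.7 q [-12.   6. 102.  -0.  72.  99.]
offset mm [173.1   0.7  22.4] turn [-0.001 -0.011  0.   ]
```

View pics/s8.png

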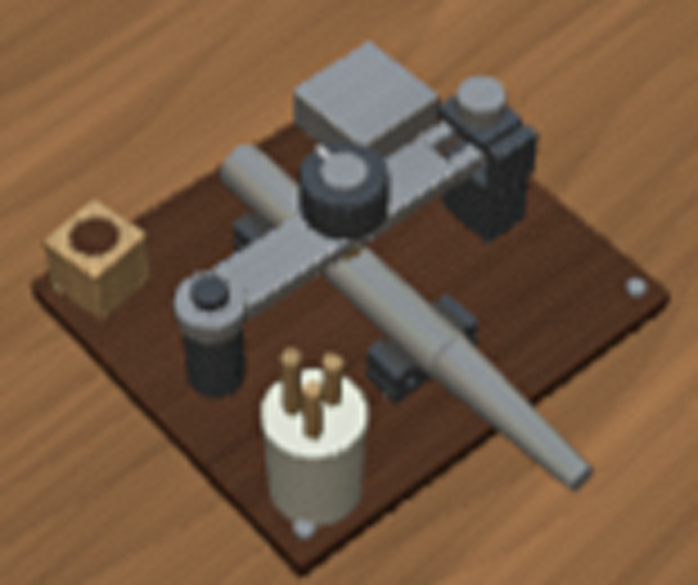

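View pics/t8.png

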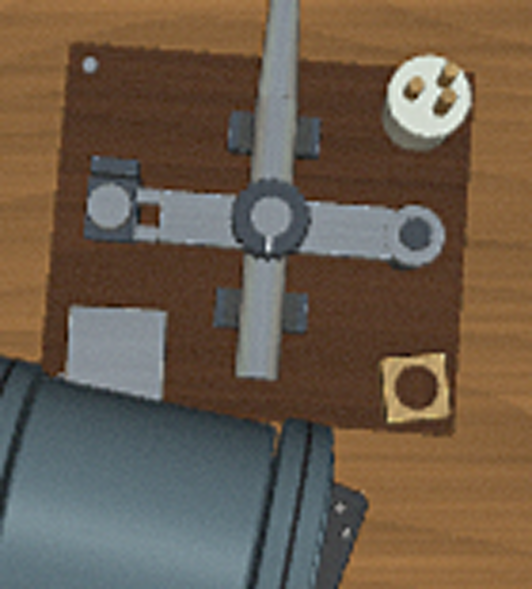

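Run:
```python
from h import *
import cv2
# reference offset from pin head (481,67)@132 ; (481,95)@110  hinge top (211,290)@92
y=np.radians(YA);u=np.array([np.cos(y),np.sin(y)]);pin=H+.188*u;kn=H+.09*u
z2=lambda p:(p-np.array([190,180])+.5)*4.5-.5
for nm,p in dict(pin132=np.r_[pin,.132],pin110=np.r_[pin,.110],k130=np.r_[kn,.130],k125=np.r_[kn,.125],k120=np.r_[kn,.12],k1155=np.r_[kn,.1155]).items(): print(nm,z2(proj("scene",p)))
def crop(i,o):
    a=cv2.imread(i);a=a[280//1:,:] if 0 else a
    return a
a=cv2.imread("pics/s5.png")[90:270,270:420];b=cv2.imread("pics/s8.png")[90:270,270:420]
cv2.imwrite("pics/cmp.png",cv2.resize(np.hstack([a,b]),None,fx=2.6,fy=2.6))
```

```text
pin132 [482.9214537  63.1353616]
pin110 [480.98999547  91.33694794]
k130 [344.18435871 153.1399788 ]
k125 [344.19121112 159.57538288]
k120 [344.19801741 165.96747826]
k1155 [344.20410404 171.68369543]
```

View pics/cmp.png

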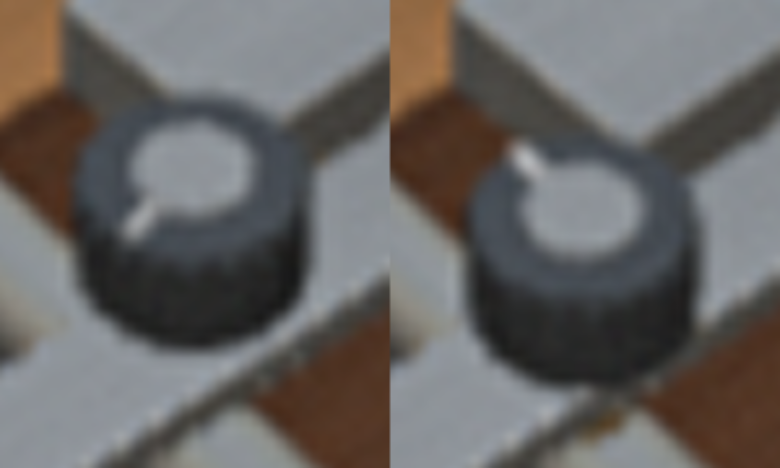

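Run:
```python
from h import *
h=ray("scene",*sz(211,290),.092)[:2];p1=ray("scene",*sz(481,67),.132)[:2];p2=ray("scene",*sz(481.5,95),.110)[:2]
print(h,p1,p2)
pin=(p1+p2)/2;kn=h+(pin-h)*90/188
z2=lambda p:(p-np.array([190,180])+.5)*4.5-.5
t=np.linspace(0,2*np.pi,180)
for top in(.132,.130,.128,.126,.124,.122,.120,.118,.1155):
    c=z2(proj("scene",np.r_[kn,top]))
    rim=lambda z:np.array([z2(proj("scene",np.r_[kn+.023*np.array([np.cos(a),np.sin(a)]),z])) for a in t])
    T=rim(top);B=rim(top-.03)
    print(top,"center",c.round(1),"top rim ymin",T[:,1].min().round(1),"bottom ymax",B[:,1].max().round(1),"x",T[:,0].min().round(0),T[:,0].max().round(0))
print("obs before: centre 154.2 ymin",90+92/2.6,"bot",90+350/2.6," after centre 170.4 ymin",90+135/2.6,"bot",90+385/2.6)
```

```text
[ 0.61605371 -0.13976979] [0.63097811 0.04549845] [0.6318076  0.04653872]
0.132 center [344.3 153.7] top rim ymin 121.1 bottom ymax 225.2 x 300.0 389.0
0.13 center [344.3 156.3] top rim ymin 123.7 bottom ymax 227.7 x 300.0 389.0
0.128 center [344.3 158.9] top rim ymin 126.3 bottom ymax 230.2 x 300.0 389.0
0.126 center [344.3 161.5] top rim ymin 128.9 bottom ymax 232.6 x 300.0 389.0
0.124 center [344.3 164. ] top rim ymin 131.4 bottom ymax 235.1 x 300.0 389.0
0.122 center [344.3 166.6] top rim ymin 134.0 bottom ymax 237.5 x 300.0 388.0
0.12 center [344.3 169.1] top rim ymin 136.6 bottom ymax 240.0 x 300.0 388.0
0.118 center [344.3 171.7] top rim ymin 139.1 bottom ymax 242.4 x 300.0 388.0Traceback (most recent call last):
  File "<stdin>", line 10, in <module>
  File "<stdin>", line 9, in <lambda>
  File "h.py", line 7, in proj
    c=manip.calibration(n);q=c["world_to_cam"]@np.r_[p,1];return np.array([c["fx"]*q[0]/q[2]+c["cx"],c["fy"]*q[1]/q[2]+c["cy"]])
ValueError: time passes only in moves, steps and waits
```

The picture (disc about 16 px lower, mark turned about 460°) suggests roughly 12 mm of sinking. That is either home from a non-zero start or about 2 mm short. I'll regrip and test by torque and the mark.

Call:
carry_out([
  {"offset": [45, 0, 0], "turn": [0, 0, 0], "fingers": 75},
  {"offset": [45, 0, 0], "turn": [0, 0, 0], "fingers": 75},
  {"offset": [45, 0, 0], "turn": [0, 0, 0], "fingers": 75},
  {"offset": [35, 0, 0], "turn": [0, 0, 0], "fingers": 75},
  {"offset": [0, 0, 20], "turn": [0, 0, -0.18], "fingers": 75},
  {"offset": [0, 0, 0], "turn": [0, 0, -0.18], "fingers": 75},
  {"offset": [0, 0, 0], "turn": [0, 0, -0.18], "fingers": 75},
  {"offset": [0, 0, 0], "turn": [0, 0, -0.18], "fingers": 75},
  {"offset": [0, 0, 0], "turn": [0, 0, -0.18], "fingers": 75},
  {"offset": [0, 0, 0], "turn": [0, 0, -0.18], "fingers": 75},
  {"offset": [0, 0, 0], "turn": [0, 0, -0.18], "fingers": 75},
  {"offset": [0, 0, 0], "turn": [0, 0, -0.18], "fingers": 75},
])

```text
time_s: 24.52
position: [0.6506, -0.0643, 0.1767]
ee_rot: [178.5, -0.3, 64.1]
wrist_force: [0.2, 0.3, -0.2]
grip_width: 0.808
```

Run:
```python
from h import *
to([.622,-.0497,.089],manip.get_obs()["ee_rot"][2]); print(manip.get_obs()["wrist_torque"])
```

```text
t 24.52 pos [650.6 -64.3 176.7] rot [178.5  -0.3  64.1] F [ 0.2  0.3 -0.2] grip 75.1 q [-15.  26.  77.  -0.  75.  10.]
offset mm [  0.3 -34.3  86.9] turn [ 0.026 -0.005 -0.   ]
[-0.11973499  0.10883443 -0.00171957]
```

Call:
carry_out([
  {"offset": [0, -33, 5], "turn": [0.026, 0, -0.1], "fingers": 75},
  {"offset": [0, 0, 25], "turn": [0, 0, 0], "fingers": 75},
  {"offset": [0, 0, 0], "turn": [0, 0, 0], "fingers": 75},
])

```text
time_s: 24.9
position: [0.6256, -0.0527, 0.1435]
ee_rot: [179.9, -0.2, 70.2]
wrist_force: [-0.1, 0.2, 0.2]
grip_width: 0.806
```

Run:
```python
from h import *
to([.622,-.0497,.089],manip.get_obs()["ee_rot"][2])
```

```text
t 24.9 pos [625.6 -52.7 143.5] rot [179.9  -0.2  70.2] F [-0.1  0.2  0.2] grip 75.0 q [-15.  26.  83.   0.  71.   5.]
offset mm [ 1.4 -4.5 54.5] turn [ 0.001 -0.003 -0.   ]
```

Call:
carry_out([
  {"offset": [1, -4, 25], "turn": [0, 0, 0], "fingers": 75},
  {"offset": [0, 0, 20], "turn": [0, 0, 0], "fingers": 75},
  {"offset": [0, 0, 4], "turn": [0, 0, 0], "fingers": 75},
  {"offset": [0, 0, 0], "turn": [0, 0, 0], "fingers": 75},
])

```text
time_s: 25.4
position: [0.6289, -0.0533, 0.0962]
ee_rot: [179.5, -0.2, 70.1]
wrist_force: [-0.6, -0.1, -1.0]
grip_width: 0.806
```

Run:
```python
from h import *
to([.622,-.0497,.089],manip.get_obs()["ee_rot"][2])
```

```text
t 25.4 pos [628.9 -53.3  96.2] rot [179.5  -0.2  70.1] F [-0.6 -0.1 -1. ] grip 75.0 q [-15.  28.  86.   0.  65.   5.]
offset mm [ 1.  -7.8  7.2] turn [ 0.009 -0.004 -0.   ]
```

Call:
carry_out([
  {"offset": [1, -8, 4], "turn": [0.01, 0, 0], "fingers": 75},
  {"offset": [0, 0, 0], "turn": [0, 0, 0], "fingers": 60},
  {"offset": [0, 0, 0], "turn": [0, 0, 0], "fingers": 40},
  {"offset": [0, 0, 0], "turn": [0, 0, 0], "fingers": 40},
  {"offset": [0, 0, 0], "turn": [0, 0, 0], "fingers": 40},
], newtons=55)

```text
time_s: 26.02
position: [0.6224, -0.0496, 0.0948]
ee_rot: [179.9, -0.2, 70.1]
wrist_force: [-2.8, 0.6, 1.4]
grip_width: 0.485
```

Run:
```python
from h import *
to([.622,-.0497,.089],manip.get_obs()["ee_rot"][2]); print(manip.get_obs()["wrist_torque"])
```

```text
t 26.02 pos [622.4 -49.6  94.8] rot [179.9  -0.2  70.1] F [-2.8  0.6  1.4] grip 45.1 q [-15.  28.  87.   0.  65.   5.]
offset mm [-0.3 -0.3  5.8] turn [ 0.001 -0.004 -0.   ]
[ 0.02052462  0.50553357 -0.020671  ]
```

Call:
carry_out([
  {"offset": [0, 0, 0.1], "turn": [0, 0, 0.08], "fingers": 40},
  {"offset": [0, 0, 0.1], "turn": [0, 0, 0.08], "fingers": 40},
])

```text
time_s: 26.28
position: [0.6231, -0.0479, 0.095]
ee_rot: [179.9, -0.4, 60.9]
wrist_force: [2.6, 5.5, -0.1]
grip_width: 0.487
```

Run:
```python
from h import *
to([.622,-.0497,.089],manip.get_obs()["ee_rot"][2]); print(manip.get_obs()["wrist_torque"])
```

```text
t 26.27 pos [623.1 -47.9  95. ] rot [179.9  -0.4  60.9] F [ 2.6  5.5 -0.1] grip 45.3 q [-15.  28.  87.   0.  65.  14.]
offset mm [-2.2 -0.   6. ] turn [ 0.001 -0.007 -0.   ]
[ 0.91888136 -0.19086397  0.32886138]
```

Call:
carry_out([
  {"offset": [-2, 0, 0.2], "turn": [0, 0, 0.1], "fingers": 40},
  {"offset": [0, 0, 0.2], "turn": [0, 0, 0.1], "fingers": 40},
  {"offset": [0, 0, 0.2], "turn": [0, 0, 0.1], "fingers": 40},
  {"offset": [0, 0, 0.2], "turn": [0, 0, 0.1], "fingers": 40},
])

```text
time_s: 26.78
position: [0.6223, -0.0491, 0.0952]
ee_rot: [180.0, -0.3, 37.7]
wrist_force: [-11.4, -13.0, 7.9]
grip_width: 0.484
```

Run:
```python
from h import *
to([.622,-.0497,.089],manip.get_obs()["ee_rot"][2]); print(manip.get_obs()["wrist_torque"])
```

```text
t 26.77 pos [622.3 -49.1  95.2] rot [180.   -0.3  37.7] F [-11.4 -13.    7.9] grip 45.0 q [-15.  28.  87.   0.  65.  37.]
offset mm [-0.7  0.2  6.2] turn [ 0.001 -0.006 -0.   ]
[-2.40310903  2.2216526   0.19798054]
```

Call:
carry_out([
  {"offset": [0, 0, 0], "turn": [0, 0, 0], "fingers": 75},
  {"offset": [0, 0, 0], "turn": [0, 0, 0], "fingers": 75},
  {"offset": [0, 0, -30], "turn": [0, 0, 0], "fingers": 75},
  {"offset": [0, 0, -60], "turn": [0, 0, 0], "fingers": 75},
  {"offset": [-40, -40, -30], "turn": [0, 0, 0], "fingers": 75},
  {"offset": [-40, -40, 0], "turn": [0, 0, 0], "fingers": 75},
  {"offset": [-40, -40, 0], "turn": [0, 0, 0], "fingers": 75},
  {"offset": [0, 0, 0], "turn": [0, 0, 0], "fingers": 75},
])

```text
time_s: 27.78
position: [0.4528, -0.0278, 0.2164]
ee_rot: [179.8, -0.5, 37.9]
wrist_force: [0.6, 0.0, -0.6]
grip_width: 0.808
```

Run:
```python
from h import *
import cv2
S=manip.camera("scene")[:,:,::-1];T=manip.camera("top")[:,:,::-1]
cv2.imwrite("pics/scene9.png",S);cv2.imwrite("pics/top9.png",T)
s9=cv2.resize(S[180:310,190:345],None,fx=4.5,fy=4.5,interpolation=2);t9=cv2.resize(T[150:305,230:370],None,fx=3.8,fy=3.8,interpolation=2)
cv2.imwrite("pics/s9.png",s9);cv2.imwrite("pics/t9.png",t9)
R=lambda n:cv2.imread(n)
row1=np.hstack([R("pics/s5.png")[90:270,250:430],R("pics/s8.png")[90:270,250:430],s9[90:270,250:430]])
row2=np.hstack([R("pics/t5.png")[130:310,180:360],R("pics/t8.png")[130:310,180:360],t9[130:310,180:360]])
cv2.imwrite("pics/cmp2.png",cv2.resize(np.vstack([row1,row2]),None,fx=1.45,fy=1.45))
```

```text
(no output)
```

View pics/cmp2.png

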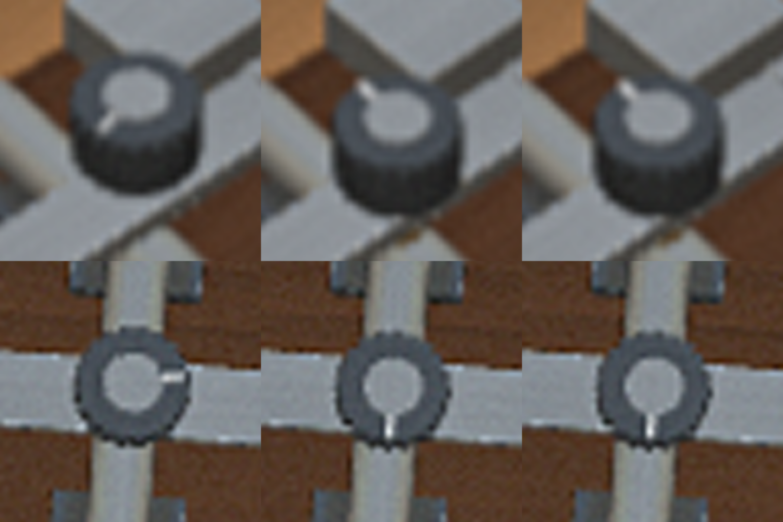

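View pics/s9.png

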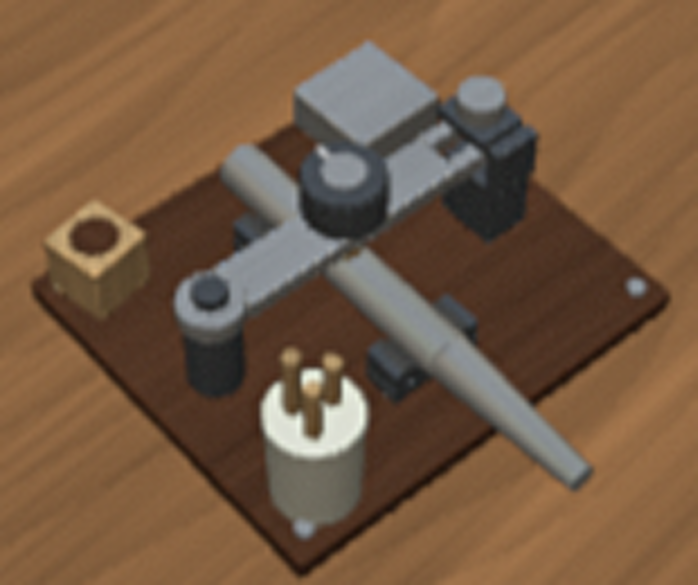

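The mark has hardly moved (about 2–5°) despite 32° of slipping turn, and it points exactly to the clamp's -x, so this looks like the firm stop. The image heights disagree by 2–3 mm. The pin press read z to 0.2 mm, so I'll touch the knob's top lightly with shut fingers: home should read 115.5 mm.

Run:
```python
from h import *
to([.622,-.0497,.145],manip.get_obs()["ee_rot"][2])
```

```text
t 27.88 pos [457.  -29.1 217.2] rot [179.6  -0.7  37.9] F [ 0.7 -0.6  0.6] grip 75.1 q [-18.   5. 100.   0.  74.  34.]
offset mm [116.8 117.   74.2] turn [ 0.006 -0.011 -0.   ]
```

Call:
carry_out([
  {"offset": [40, 40, 0], "turn": [0, 0, 0], "fingers": 0},
  {"offset": [40, 40, 0], "turn": [0, 0, 0], "fingers": 0},
  {"offset": [35, 35, 0], "turn": [0, 0, 0], "fingers": 0},
  {"offset": [0, 0, 40], "turn": [0, 0, 0], "fingers": 0},
  {"offset": [0, 0, 20], "turn": [0, 0, 0], "fingers": 0},
  {"offset": [0, 0, 0], "turn": [0, 0, 0], "fingers": 0},
])

```text
time_s: 28.62
position: [0.6363, -0.0521, 0.1552]
ee_rot: [179.3, -1.0, 37.9]
wrist_force: [-0.7, 0.2, -0.3]
grip_width: 0.212
```

Run:
```python
from h import *
to([.622,-.0497,.124],manip.get_obs()["ee_rot"][2])
```

```text
t 28.62 pos [636.3 -52.1 155.2] rot [179.3  -1.   37.9] F [-0.7  0.2 -0.3] grip 19.7 q [-15.  26.  81.   0.  72.  37.]
offset mm [-10.4 -11.1  30.9] turn [ 0.012 -0.017 -0.   ]
```

Call:
carry_out([
  {"offset": [-10, -11, 0], "turn": [0.012, -0.017, 0], "fingers": 0},
  {"offset": [0, 0, 20], "turn": [0, 0, 0], "fingers": 0},
  {"offset": [0, 0, 7], "turn": [0, 0, 0], "fingers": 0},
  {"offset": [0, 0, 0], "turn": [0, 0, 0], "fingers": 0},
])

```text
time_s: 29.12
position: [0.6229, -0.0498, 0.1311]
ee_rot: [179.8, -0.1, 37.9]
wrist_force: [-0.2, 0.0, -0.2]
grip_width: 0.007
```

Run:
```python
from h import *
to([.622,-.0497,.12],manip.get_obs()["ee_rot"][2])
```

```text
t 29.12 pos [622.9 -49.8 131.1] rot [ 1.798e+02 -1.000e-01  3.790e+01] F [-0.2  0.  -0.2] grip 0.6 q [-15.  26.  84.  -0.  70.  37.]
offset mm [-0.7 -0.7 11.1] turn [ 0.003 -0.002 -0.   ]
```

Call:
carry_out([
  {"offset": [0, 0, 10], "turn": [0, 0, 0], "fingers": 0},
  {"offset": [0, 0, 1], "turn": [0, 0, 0], "fingers": 0},
])

```text
time_s: 29.38
position: [0.6236, -0.05, 0.1212]
ee_rot: [179.7, -0.2, 37.9]
wrist_force: [0.1, 0.7, 0.5]
grip_width: 0.005
```

Call:
carry_out([
  {"offset": [0, 0, 2], "turn": [0, 0, 0], "fingers": 0},
])

```text
time_s: 29.5
position: [0.6239, -0.0501, 0.1195]
ee_rot: [179.7, -0.2, 37.9]
wrist_force: [0.2, -0.3, -0.8]
grip_width: 0.006
```

Call:
carry_out([
  {"offset": [0, 0, 2], "turn": [0, 0, 0], "fingers": 0},
])

```text
time_s: 29.62
position: [0.624, -0.0501, 0.1175]
ee_rot: [179.7, -0.2, 37.9]
wrist_force: [1.5, -0.2, 0.3]
grip_width: 0.003
```

Call:
carry_out([
  {"offset": [0, 0, 2], "turn": [0, 0, 0], "fingers": 0},
])

```text
time_s: 29.75
position: [0.6243, -0.0502, 0.1159]
ee_rot: [179.6, -0.2, 37.9]
wrist_force: [-1.8, 0.3, 12.5]
grip_width: 0.006
```

Contact came between 117.5 and 115.9 mm, which matches home. I'll lift off and measure the mark angle precisely.

Call:
carry_out([
  {"offset": [0, 0, 1], "turn": [0, 0, 0], "fingers": 0},
])

```text
time_s: 29.88
position: [0.6244, -0.0502, 0.1159]
ee_rot: [179.6, -0.2, 37.9]
wrist_force: [-4.5, 1.0, 8.8]
grip_width: 0.006
```

Run:
```python
from h import *
import cv2
to([.622,-.0497,.1155],37)
def mark(im,cx,cy,z):
    im=cv2.imread(im); 
    if im.shape[0]==420: im=cv2.resize(im[150:305,230:370],None,fx=3.8,fy=3.8,interpolation=2)
    g=cv2.cvtColor(im,6).astype(float)
    yy,xx=np.mgrid[:g.shape[0],:g.shape[1]];r=np.hypot(xx-cx,yy-cy)
    m=(r>23)&(r<34)&(g>140); 
    a=np.angle(((xx-cx)+1j*(yy-cy))[m].mean(),deg=True)
    # knob centre by dark ring
    return m.sum(),a,xx[m].mean(),yy[m].mean()
for im,c in(("pics/t5.png",None),("pics/t8.png",None),("pics/t9.png",None)):
    I=cv2.imread(im); hsv=cv2.cvtColor(I,40)
    g=cv2.cvtColor(I,6)
    sub=g[150:290,210:335]
    d=((sub<95)&(hsv[150:290,210:335,0]>90)).astype(np.uint8)
    n,l,s,cc=cv2.connectedComponentsWithStats(d);k=1+s[1:,4].argmax()
    ct=max(cv2.findContours((l==k).astype(np.uint8),0,1)[0],key=cv2.contourArea);(cx,cy),rad=cv2.minEnclosingCircle(ct)
    cx+=210;cy+=150;print(im,round(cx,1),round(cy,1),round(rad,1),mark(im,cx,cy,0))
```

```text
t 29.88 pos [624.4 -50.2 115.9] rot [179.6  -0.2  37.9] F [-4.5  1.   8.8] grip 0.5 q [-15.  27.  85.  -0.  67.  37.]
offset mm [-1.6 -1.9  0.4] turn [ 0.007 -0.004  0.016]
pics/t5.png 272.9 216.8 43.2 (np.int64(64), np.float64(-15.416827636158965), np.float64(299.984375), np.float64(209.359375))
pics/t8.png 271.5 219.3 41.9 (np.int64(45), np.float64(97.53935738293906), np.float64(267.93333333333334), np.float64(246.6))
pics/t9.png 271.3 219.1 42.3 (np.int64(47), np.float64(96.98878986642362), np.float64(267.9574468085106), np.float64(246.40425531914894))
```

The mark has not moved since the first tightening (97.5° then 97.0°). It lies along the clamp's -x (94.7° in the image) to within error, so the knob is firmly at its stop. I'll retreat and do a final check.

Call:
carry_out([
  {"offset": [0, 0, -30], "turn": [0, 0, 0], "fingers": 0},
  {"offset": [0, 0, -60], "turn": [0, 0, 0], "fingers": 40},
  {"offset": [-40, -40, -20], "turn": [0, 0, 0], "fingers": 75},
  {"offset": [-40, -40, 0], "turn": [0, 0, 0], "fingers": 75},
  {"offset": [-40, -40, 0], "turn": [0, 0, 0], "fingers": 75},
  {"offset": [0, 0, 0], "turn": [0, 0, 0], "fingers": 75},
  {"offset": [0, 0, 0], "turn": [0, 0, 0], "fingers": 75},
])

```text
time_s: 30.75
position: [0.4522, -0.0291, 0.2282]
ee_rot: [179.4, -0.4, 37.9]
wrist_force: [-0.3, 0.3, -0.5]
grip_width: 0.599
```

Run:
```python
from h import *
import cv2
S=manip.camera("scene")[:,:,::-1];cv2.imwrite("pics/scene10.png",S)
to([.622,-.0497,.2],37)
```

```text
t 30.8 pos [452. -29. 228.] rot [179.5  -0.3  37.9] F [-0.4 -0.1 -0.6] grip 59.9 q [-18.   4. 100.  -0.  76.  34.]
offset mm [121.2 120.5  29.8] turn [ 0.009 -0.006  0.016]
```

View pics/scene10.png

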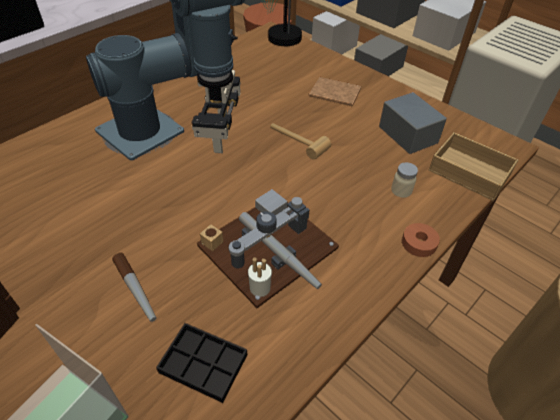

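The strap is closed with the pin head down (297,203), and the knob sits over the mandrel (266,222). Everything else is where it was, and the gripper is clear at about (217,130). I'll hand in.

```bash
python3 -c "
from rig import manip
print(manip.finish_job())"
```

```text
the job is handed in; nothing more can be done
None
```

The mandrel is clamped and the job is handed in, at about 31 s on the robot's clock. I swung the strap closed, pressed the pin home, and screwed the knob in with one regrip. I then regripped once more to check the stop, let go and backed off.

**Last checks**
- **Strap:** it pushed against its stop at about 18 N, and the pictures show it lying in the staple.
- **Pin:** the head's top read 109.8 mm against 110 expected, under about 50 N from the shut fingertips.
- **Knob:** a second try at 55 N grip only slipped, and the knob's mark stayed put (97.5° then 97.0°). Touching the knob's top gave 115.9 mm against 115.5 expected at home.
- **Rest of the bench:** the last picture shows the mandrel in its saddles and the other things where they were.

**What disagreed**
- The knob turned only about 470° by its mark, not 540°. I take it that it started about 70–80° screwed in.
- Heights read from the scene picture put the knob 2–3 mm higher than the touch did. I trusted the touch.

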